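# Free the marble jammed in the carafe's neck

## Task

A red marble has got stuck in the neck of one of the two glass carafes, so it cannot be filled. Pick that carafe up by its neck, rock it from side to side (towards one narrow edge, then the other) until the marble drops into its belly, then stand it upright on the round cork mat and let go. Do not disturb the empty carafe or the cups, soap bottle and tumbler.

Things in the scene. Friction and masses are not known exactly. Their poses are not given: they have to be found in the camera images.
- carafe_neck (a point): Grasp point of the clear flat-sided glass carafe with the red marble: on its axis, 142 mm above its underside. Neck: flat outer faces from 64 to 165 mm height, 48 mm wide along its own x, 32 mm along y (lip 4 mm wider at the top, 170 mm high). Its own z points from foot to mouth, its x along the broad face towards one narrow edge; rock it about its y, gripped across the 48 mm.
- carafe_foot (a point): Centre of the underside of that carafe, same axes. 0.2 to 0.33 kg; belly 80 (x) x 56 mm, 64 mm high with flat shoulders, floor 6 mm thick. Inside the neck (40 x 24 mm) are two green glass baffles, 17 mm long, sloping down to their wall by 15 degrees: the upper one on the -x wall (tip at 120 mm height), the lower one on the +x wall (tip at 86 mm).
- marble_center (a point): Centre of the loose red marble, 20 mm, 11 g. It lies on the upper baffle, 128 mm above the underside. Leaning the mouth 30 to 40 degrees towards the carafe's +x for half a second rolls it to the lower baffle (94 mm up); then the same towards -x drops it into the belly (16 mm up). A lean the other way does no harm.
- carafe_b_mid (a point): The other carafe, same in every way but empty: the point on its axis half-way up, 85 mm above its underside. To be left alone.
- mat_top (a point): Centre of the top face of the round cork mat, 140 mm across, 5 mm thick, fixed to the worktop, between the two carafes. z up.
- mug: White mug with a blue band, 102 mm tall; origin at its underside. Leave alone.
- tumbler: Clear tumbler, 88 mm tall, 81 mm across; origin at its underside. Leave alone.
- cup: Small white cup with red dots, 55 mm tall; origin at its underside. Leave alone.
- soap: Pale washing-up liquid bottle with a red cap, 183 mm tall; origin at its underside. Leave alone.

How it is judged:
By the outcome, as a careful person would: the job done as asked, in the order asked, and still so for the second after the job is handed in, with the robot touching nothing.
It also fails if it takes over 48 s, if anything falls off the work surface, if the arm or the gripper's body presses on something with over 40 N, if the wrist force passes 120 N, or if a joint passes its speed limit or range.

## Robot

A 6-joint arm with a two-finger parallel gripper is mounted at the origin on a cart in front of the work surface, level with it; the furniture and walls round the work are solid. World frame = base frame: x ahead of the robot, y to its left, z up, the work surface at z = 0. Lengths are in m, angles in degrees, forces in N, time in s.
With the tool pointing down it reaches from about 0.35 to 0.975 m from the base axis. Payload 4.9 kg.
Tool frame: the origin (TCP) lies at the very end of the fingers, on their centre line; the grasp point (between the pads) lies 19 mm behind it; z points along the fingers, y is the line along which they close (so a half turn about z gives the same grasp; the last joint's range is limited). The gripper opens to 85 mm and grips with 20 to 120 N. Pads are 22 mm wide; open, the fingers measure 114 mm over their backs; the gripper's body (76 mm by 85 mm) begins 54 mm behind the grasp point. The pads swing forward as they close: fully open they stand 13 mm farther back than shut.
Start: joints at [-72.651, 3.019, 92.412, -0, 84.569, -6.818], TCP at [0.256, -0.57, 0.231] pointing down, gripper open.
Joint ranges: [-172.51, 172.51], [-57.92, 126.97], [3.15, 148.05], [-58.71, 238.71], [5.1, 150.11], [-179.66, 179.66]. Speed limits (degrees/s): [147.25, 147.25, 180, 180, 180, 180].

## Interface

Orientations are given as [roll, pitch, yaw] about the fixed x, y, z axes, in that order (R = Rz(yaw) Ry(pitch) Rx(roll)).
In Python, from plant import robot gives the robot as it stands.
- The arm moves only by the shell command python3 -m jog 'ROWS' [FORCE]. ROWS is JSON, a list of rows, each an object of numbers: "rx", "ry", "rz": the turn, a rotation vector about the world's x, y, z in units of 8 degrees (1.0 is 8 degrees); "x", "y", "z": the shift along the world's x, y, z in units of 40 mm (1.0 is 40 mm); "jaw": the closure, from -1 (fully open) to 1 (shut). In form: [{"rx": .., "ry": .., "rz": .., "x": .., "y": .., "z": .., "jaw": ..}, ...]. A call has 1 to 12 rows; each row is the pose to reach, as a shift and turn from the pose commanded when the call began; what a row does not reach only later rows make up. A row lasts 1/10 s, in which the tool goes at most 50 mm and 8.59 degrees, less where a joint would pass 70% of its speed; a pose out of reach is approached as far as the arm can. A call with a gripper value outside its range is refused whole. The fingers move at their own pace and stop on an object; FORCE is the grip in N (left out, the last holds). Time passes only in rows, so rows that repeat a pose let the fingers close. It gives the time, the measured TCP pose, the force, the opening and the grip force at its end, in the units of the state.
- robot.state(): the state, without advancing time (a new reading comes with each control period).
- robot.camera(name): name is "scene" or "side" or "wrist"; returns the picture (400x640x3 uint8, blue, green, red); there is no depth.
- robot.camera_model(name): a dict with "K" (3x3 intrinsics, pixels), "dist" ([k1, k2, p1, p2, k3] as OpenCV has them; the pictures are not rectified), "T" (4x4, takes a point from camera to world coordinates). Camera axes: x right, y down, z forward; pixel columns grow to the right and rows downward; lengths in m; the calibration is good to about 2 mm. A picture is of the moment at which its call begins: read the wrist's pose just before it. camera_model takes no time and is no camera call; for the wrist camera it gives the pose at the moment of the call.
- robot.job_done(): hands the job in; it is judged then, once.
Trained networks look in the newest picture that a camera, given by its name, has taken for a name from the list of things; names that differ only in an ending like _2 or _b are one class to them, and where a whole thing is asked for, a point or a joint stands for the part that bears it (a point fixed in the world has none). Each returns a list of dicts, best first, with "score" (0 to 1); they miss things now and then, are a little off and sometimes report something else, mostly with a low value. They report only what shows in the picture. A call takes as long as a camera call.
- robot.boxes_of(camera, thing): "rect" ([centre column, centre row, width, height] in pixels, round what is visible of it).
- robot.outline_of(camera, thing): "mask" (400x640 bool, what is visible of it) and "rect" ([centre column, centre row, width, height] in pixels, round what is visible of it).
- robot.landmark_of(camera, thing): "pixel" ([column, row] in pixels: a listed point, or the origin of a listed thing).
The state is a dict: "clock": time; "joint_pos": joint angles; "joint_vel": joint speeds; "joint_efforts": joint torques, N m; "eef_pos": TCP position; "orientation": TCP orientation; "force": force on the tool from outside, world axes, zero at the start; "ft_torque": the same for the moment, N m; "grip_width": finger opening in m; "grasp_force": force on a finger pad.
Only numpy, scipy, OpenCV 4.12 (cv2) and the standard library are available. Lean on these libraries where they do the work, as an engineer would, in place of code of your own. Each camera call takes 0.05 s, during which the arm holds its last target. There are 200 camera calls.

## Working session

There is one attempt and no reset: what is moved stays moved. The work goes in short steps, Python scripts to look and compute and a shell command to move; the robot and the scene stay as the last step left them, time stands still between calls to the robot, and variables do not carry over. Pictures are saved under pics/ and viewed, at most 10 in all, crops included, and the job is handed in when it is done.

```bash
mkdir -p pics
cat > h.py <<'E'
import numpy as np, cv2
from plant import robot
def ray(cam,px):
    m=robot.camera_model(cam); K=np.array(m["K"]);T=np.array(m["T"])
    u=cv2.undistortPoints(np.array([[px]],float),K,np.array(m["dist"]))[0,0]
    d=T[:3,:3]@np.array([u[0],u[1],1]); return T[:3,3],d/np.linalg.norm(d)
def atz(cam,px,z):
    o,d=ray(cam,px); return o+d*(z-o[2])/d[2]
def tri(a,b):
    (o1,d1),(o2,d2)=a,b
    A=np.stack([d1,-d2],1); s=np.linalg.lstsq(A,o2-o1,rcond=None)[0]
    p,q=o1+s[0]*d1,o2+s[1]*d2; return (p+q)/2,np.linalg.norm(p-q)
E
python3 - <<'E'
from h import *
ims=[robot.camera(c) for c in("scene","side")]
cv2.imwrite("pics/scene.png",ims[0]);cv2.imwrite("pics/side.png",ims[1])
Z={"carafe_neck":.142,"carafe_foot":0,"marble_center":.128,"carafe_b_mid":.085,"mat_top":.005,"mug":0,"tumbler":0,"cup":0,"soap":0}
for n,z in Z.items():
    for c in("scene","side"):
        for r in robot.landmark_of(c,n)[:3]:
            print(n,c,np.round(r["score"],2),np.round(r["pixel"],1),atz(c,r["pixel"],z).round(3))
s=robot.state();print(s["clock"],s["orientation"],s["grip_width"])
E
```

```text
carafe_neck scene 0.9 [254.7 237.9] [0.457 0.219 0.142]
carafe_neck side 0.75 [298.7 148.3] [0.433 0.231 0.142]
carafe_foot scene 0.59 [262.8 291.5] [0.447 0.224 0.   ]
carafe_foot side 0.7 [304.8 191.5] [0.451 0.22  0.   ]
marble_center side 0.29 [350.4 316.4] [ 0.594 -0.392  0.128]
carafe_b_mid side 0.77 [272.6 285. ] [ 0.435 -0.281  0.085]
mat_top scene 0.61 [344.8 232.3] [ 0.478 -0.023  0.005]
mat_top side 0.93 [309.2 239.5] [ 0.487 -0.023  0.005]
mug scene 0.73 [240.3 237.8] [0.619 0.182 0.   ]
mug side 0.82 [360.1 200.1] [0.622 0.187 0.   ]
mug side 0.18 [275.1 287.8] [ 0.424 -0.202  0.   ]
tumbler scene 0.73 [303.7 202.9] [ 0.635 -0.015  0.   ]
tumbler side 0.78 [360.5 241.3] [ 0.622 -0.013  0.   ]
cup scene 0.79 [342.7 196.7] [ 0.593 -0.113  0.   ]
cup side 0.72 [350.1 267.4] [ 0.596 -0.118  0.   ]
soap scene 0.69 [382.6 176.1] [ 0.597 -0.265  0.   ]
soap side 0.96 [350.9 319.9] [ 0.6   -0.284  0.   ]
1.0 [ 1.79995576e+02 -2.46335541e-04  2.41678912e+01] 0.08540785880573144
```

View pics/scene.png

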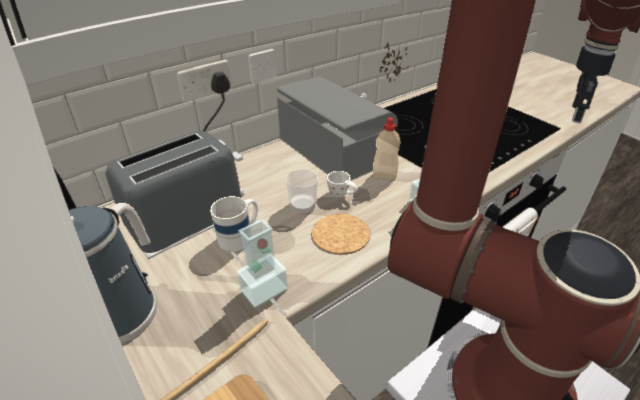

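View pics/side.png

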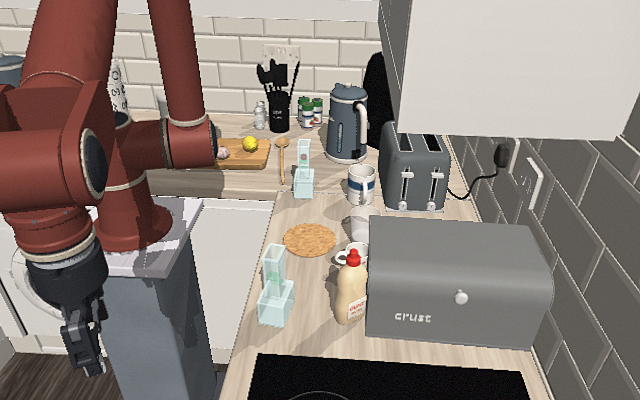

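The scene picture shows the marble (263,243) in the carafe at about (258,265). In the side picture that carafe is at (304,168). The empty carafe is at side (273,285), and the mat at scene (341,233).

Run:
```python
import cv2,numpy as np
a=cv2.imread("pics/scene.png")[215:312,225:300];b=cv2.imread("pics/side.png")[130:207,280:330]
f=lambda i:cv2.resize(i,None,fx=580/i.shape[0],fy=580/i.shape[0],interpolation=cv2.INTER_CUBIC)
o=np.hstack([f(a),f(b)])
print(o.shape,f(a).shape);cv2.imwrite("pics/crop.png",o[:, :800])
from h import robot
for c in("scene","side","wrist"):
  m=robot.camera_model(c);print(c,np.round(m["T"],3).tolist(), np.round(m["K"][0][0]))
print(robot.state()["eef_pos"])
```

```text
(580, 825, 3) (580, 448, 3)
scene [[-0.613, -0.484, 0.625, -0.058], [-0.79, 0.378, -0.483, 0.455], [-0.002, -0.79, -0.614, 0.66], [0.0, 0.0, 0.0, 1.0]] 406.0
side [[0.998, 0.05, -0.048, 0.57], [0.068, -0.544, 0.836, -0.95], [0.016, -0.837, -0.546, 0.738], [0.0, 0.0, 0.0, 1.0]] 448.0
wrist [[0.409, -0.864, -0.294, 0.333], [-0.913, -0.387, -0.131, -0.537], [-0.0, 0.322, -0.947, 0.374], [0.0, 0.0, 0.0, 1.0]] 329.0
[ 0.25587125 -0.57022066  0.2313379 ]
```

View pics/crop.png

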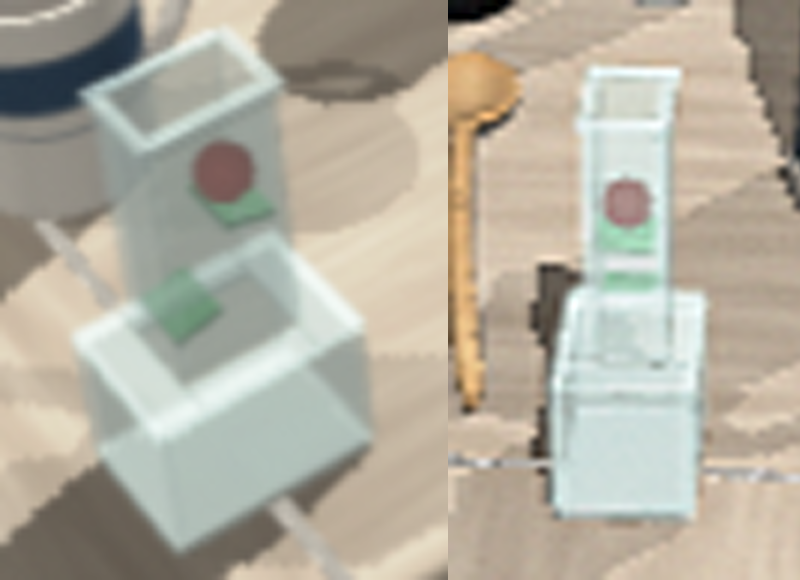

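Run:
```python
from h import *
s=580/97
f=lambda p:(225+(p[0]+.5)/s-.5,215+(p[1]+.5)/s-.5)
for z,L,cs in((.17,"mouth",[(85,95),(150,150),(283,80),(225,32)]),(.064,"belly",[(78,338),(162,435),(365,325),(270,238)]),(0,"foot",[(105,455),(182,550),(370,440)])):
    P=np.array([atz("scene",f(p),z)[:2] for p in cs])
    e1=P[1]-P[2]; e2=P[1]-P[0]
    print(L,P.round(3).tolist(),"ctr",((P[0]+P[2])/2).round(3),"long",np.linalg.norm(e1).round(3),np.degrees(np.arctan2(e1[1],e1[0])).round(1),"short",np.linalg.norm(e2).round(3),np.degrees(np.arctan2(e2[1],e2[0])).round(1))
    if len(P)==4: e=P[0]-P[3];print(np.degrees(np.arctan2(e[1],e[0])).round(1))
s=580/77
g=lambda p:(280+(p[0]-448+.5)/s-.5,130+(p[1]+.5)/s-.5)
for z,cs in((.17,[(578,122),(670,122),(590,72),(680,72)]),(.064,[(553,370),(700,370),(572,292),(705,297)])):
    P=np.array([atz("side",g(p),z)[:2] for p in cs]);print(P.round(3).tolist(),P.mean(0).round(3))
```

```text
mouth [[0.464, 0.245], [0.431, 0.242], [0.433, 0.194], [0.463, 0.196]] ctr [0.448 0.22 ] long 0.047 92.6 short 0.033 -173.8
88.9
belly [[0.472, 0.259], [0.42, 0.258], [0.419, 0.181], [0.473, 0.185]] ctr [0.446 0.22 ] long 0.077 89.8 short 0.053 -178.5
90.3
foot [[0.475, 0.257], [0.424, 0.256], [0.425, 0.18]] ctr [0.45  0.219] long 0.076 90.8 short 0.051 -179.3
[[0.432, 0.191], [0.467, 0.195], [0.432, 0.235], [0.467, 0.238]] [0.449 0.215]
[[0.421, 0.187], [0.479, 0.192], [0.422, 0.25], [0.476, 0.251]] [0.449 0.22 ]
```

```bash
python3 -m jog '[{"z":1.8},{"z":1.8},{"x":4,"y":10,"z":1.8,"rz":-2.77},{"x":4,"y":10,"z":1.8,"rz":-2.77},{"x":4,"y":10,"z":1.8,"rz":-2.77},{"x":4,"y":10,"z":1.8,"rz":-2.77},{"x":4,"y":10,"z":1.8,"rz":-2.77},{"x":4,"y":10,"z":1.8,"rz":-2.77},{"x":4,"y":10,"z":1.8,"rz":-2.77},{"x":4,"y":10,"z":1.8,"rz":-2.77},{"x":4,"y":10,"z":1.8,"rz":-2.77},{"x":4,"y":10,"z":1.8,"rz":-2.77}]' 60
```

```text
validation failed for argument at $[0]...
```

```bash
python3 -m jog '[{"rx":0,"ry":0,"rz":0,"x":0,"y":0,"z":1.8,"jaw":-1},{"rx":0,"ry":0,"rz":0,"x":0,"y":0,"z":1.8,"jaw":-1},{"rx":0,"ry":0,"rz":-2.77,"x":4,"y":10,"z":1.8,"jaw":-1},{"rx":0,"ry":0,"rz":-2.77,"x":4,"y":10,"z":1.8,"jaw":-1},{"rx":0,"ry":0,"rz":-2.77,"x":4,"y":10,"z":1.8,"jaw":-1},{"rx":0,"ry":0,"rz":-2.77,"x":4,"y":10,"z":1.8,"jaw":-1},{"rx":0,"ry":0,"rz":-2.77,"x":4,"y":10,"z":1.8,"jaw":-1},{"rx":0,"ry":0,"rz":-2.77,"x":4,"y":10,"z":1.8,"jaw":-1},{"rx":0,"ry":0,"rz":-2.77,"x":4,"y":10,"z":1.8,"jaw":-1},{"rx":0,"ry":0,"rz":-2.77,"x":4,"y":10,"z":1.8,"jaw":-1},{"rx":0,"ry":0,"rz":-2.77,"x":4,"y":10,"z":1.8,"jaw":-1},{"rx":0,"ry":0,"rz":-2.77,"x":4,"y":10,"z":1.8,"jaw":-1}]' 60
```

```text
clock: 2.2
eef_pos: [0.4168, -0.1672, 0.3037]
orientation: [-180.0, -0.1, 2.3]
force: [-0.5, -0.9, 0.8]
grip_width: 0.0854
grasp_force: 0.0
```

```bash
python3 -m jog '[{"rx":0,"ry":0,"rz":0,"x":0.83,"y":9.72,"z":0,"jaw":-1},{"rx":0,"ry":0,"rz":0,"x":0.83,"y":9.72,"z":0,"jaw":-1},{"rx":0,"ry":0,"rz":0,"x":0.83,"y":9.72,"z":0,"jaw":-1},{"rx":0,"ry":0,"rz":0,"x":0.83,"y":9.72,"z":0,"jaw":-1},{"rx":0,"ry":0,"rz":0,"x":0.83,"y":9.72,"z":0,"jaw":-1},{"rx":0,"ry":0,"rz":0,"x":0.83,"y":9.72,"z":0,"jaw":-1},{"rx":0,"ry":0,"rz":0,"x":0.83,"y":9.72,"z":0,"jaw":-1},{"rx":0,"ry":0,"rz":0,"x":0.83,"y":9.72,"z":0,"jaw":-1},{"rx":0,"ry":0,"rz":0,"x":0.83,"y":9.72,"z":-1,"jaw":-1},{"rx":0,"ry":0,"rz":0,"x":0.83,"y":9.72,"z":-1,"jaw":-1},{"rx":0,"ry":0,"rz":0,"x":0.83,"y":9.72,"z":-1,"jaw":-1}]'
python3 - <<'E'
from h import *
im=robot.camera("wrist");cv2.imwrite("pics/w1.png",im)
print(np.round(robot.camera_model("wrist")["T"],3).tolist())
for n,z in(("carafe_neck",.142),("marble_center",.128),("carafe_foot",0)):
    for r in robot.landmark_of("wrist",n)[:2]: print(n,r["score"],r["pixel"],atz("wrist",r["pixel"],z))
E
```

```text
clock: 3.3
eef_pos: [0.4488, 0.2177, 0.2626]
orientation: [179.9, 0.1, 2.0]
force: [-0.5, -1.1, 0.3]
grip_width: 0.0858
grasp_force: 0.0
[[0.033, -0.946, -0.321, 0.534], [-0.999, -0.031, -0.01, 0.22], [-0.0, 0.321, -0.947, 0.407], [0.0, 0.0, 0.0, 1.0]]
carafe_neck 0.9 [323.1, 187.2] [0.45181469 0.21738529 0.142     ]
marble_center 0.44 [332.4, 184.4] [0.45052381 0.20920492 0.128     ]
carafe_foot 0.91 [320.5, 155.6] [0.44978819 0.2209748  0.        ]
carafe_foot 0.51 [520.5, 130.0] [ 0.48936662 -0.02260565  0.        ]
```

View pics/w1.png

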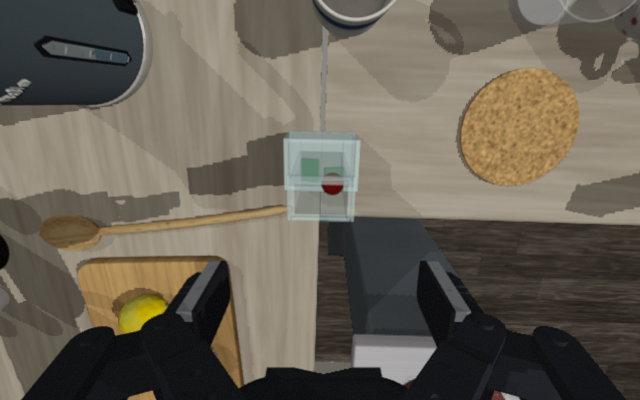

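The wrist picture shows the mouth of the marble carafe at (321,204), centred between the fingers, with the marble at (332,184). The mat is at (519,127), which gives (0.488,-0.023).

```bash
python3 -m jog '[{"rx":0,"ry":0,"rz":0,"x":0.03,"y":0.02,"z":-0.9,"jaw":-1},{"rx":0,"ry":0,"rz":0,"x":0.03,"y":0.02,"z":-1.8,"jaw":-1},{"rx":0,"ry":0,"rz":0,"x":0.03,"y":0.02,"z":-2.6,"jaw":-1},{"rx":0,"ry":0,"rz":0,"x":0.03,"y":0.02,"z":-3.2,"jaw":-1},{"rx":0,"ry":0,"rz":0,"x":0.03,"y":0.02,"z":-3.5,"jaw":-1},{"rx":0,"ry":0,"rz":0,"x":0.03,"y":0.02,"z":-3.5,"jaw":-0.5},{"rx":0,"ry":0,"rz":0,"x":0.03,"y":0.02,"z":-3.5,"jaw":0},{"rx":0,"ry":0,"rz":0,"x":0.03,"y":0.02,"z":-3.5,"jaw":0.5},{"rx":0,"ry":0,"rz":0,"x":0.03,"y":0.02,"z":-3.5,"jaw":1},{"rx":0,"ry":0,"rz":0,"x":0.03,"y":0.02,"z":-3.5,"jaw":1},{"rx":0,"ry":0,"rz":0,"x":0.03,"y":0.02,"z":-3.5,"jaw":1},{"rx":0,"ry":0,"rz":0,"x":0.03,"y":0.02,"z":-3.5,"jaw":1}]' 60
```

```text
clock: 4.7
eef_pos: [0.4521, 0.2199, 0.1259]
orientation: [-179.9, -0.3, 2.0]
force: [1.0, -0.2, 6.4]
grip_width: 0.0477
grasp_force: 62.3
```

```bash
python3 -m jog '[{"rx":0,"ry":0,"rz":0,"x":0,"y":0,"z":0.3,"jaw":1},{"rx":0,"ry":0,"rz":0,"x":0,"y":0,"z":0.9,"jaw":1},{"rx":0,"ry":0,"rz":0,"x":0,"y":0,"z":1.6,"jaw":1},{"rx":0,"ry":0,"rz":0,"x":0,"y":-0.5,"z":2.4,"jaw":1},{"rx":0,"ry":0,"rz":0,"x":0,"y":-1,"z":3.2,"jaw":1},{"rx":0,"ry":0,"rz":0,"x":0,"y":-1.7,"z":4,"jaw":1},{"rx":0,"ry":0,"rz":0,"x":0,"y":-2.4,"z":4.6,"jaw":1},{"rx":0,"ry":0,"rz":0,"x":0,"y":-2.8,"z":5,"jaw":1},{"rx":0,"ry":0,"rz":0,"x":0,"y":-3,"z":5,"jaw":1},{"rx":0,"ry":0,"rz":0,"x":0,"y":-3,"z":5,"jaw":1}]' 60
python3 - <<'E'
from h import *
a=robot.camera("scene");b=robot.camera("side")
cv2.imwrite("pics/l1.png",np.hstack([a[100:400,150:450],b[0:300,200:500]]))
E
```

```text
clock: 5.7
eef_pos: [0.4499, 0.0989, 0.3226]
orientation: [-180.0, 0.1, 1.9]
force: [-0.6, 0.7, -4.2]
grip_width: 0.0475
grasp_force: 62.8
```

View pics/l1.png

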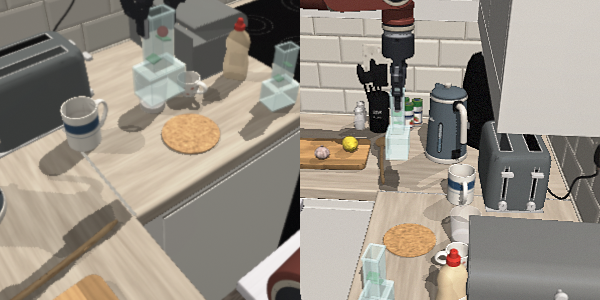

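The carafe hangs upright in the gripper, with the marble still high in the neck at (163,31) in the left half. Next I lean the mouth towards +y, which is the carafe's +x.

```bash
python3 -m jog '[{"rx":-0.6,"ry":0,"rz":0,"x":0,"y":0,"z":0,"jaw":1},{"rx":-1.4,"ry":0,"rz":0,"x":0,"y":0,"z":0,"jaw":1},{"rx":-2.3,"ry":0,"rz":0,"x":0,"y":0,"z":0,"jaw":1},{"rx":-3.2,"ry":0,"rz":0,"x":0,"y":0,"z":0,"jaw":1},{"rx":-4,"ry":0,"rz":0,"x":0,"y":0,"z":0,"jaw":1},{"rx":-4.5,"ry":0,"rz":0,"x":0,"y":0,"z":0,"jaw":1},{"rx":-4.6,"ry":0,"rz":0,"x":0,"y":0,"z":0,"jaw":1},{"rx":-4.6,"ry":0,"rz":0,"x":0,"y":0,"z":0,"jaw":1},{"rx":-4.6,"ry":0,"rz":0,"x":0,"y":0,"z":0,"jaw":1},{"rx":-4.6,"ry":0,"rz":0,"x":0,"y":0,"z":0,"jaw":1},{"rx":-4.6,"ry":0,"rz":0,"x":0,"y":0,"z":0,"jaw":1},{"rx":-4.6,"ry":0,"rz":0,"x":0,"y":0,"z":0,"jaw":1}]'
python3 -m jog '[{"rx":0,"ry":0,"rz":0,"x":0,"y":0,"z":0,"jaw":1},{"rx":0,"ry":0,"rz":0,"x":0,"y":0,"z":0,"jaw":1}]'
python3 - <<'E'
from h import *
a=robot.camera("scene");b=robot.camera("side")
cv2.imwrite("pics/l2.png",cv2.resize(np.hstack([a[70:230,240:400],b[60:220,220:380]]),None,fx=2.5,fy=2.5,interpolation=cv2.INTER_CUBIC))
E
```

```text
clock: 7.0
eef_pos: [0.4504, 0.0991, 0.3237]
orientation: [143.3, 1.2, 1.6]
force: [0.5, 0.5, -3.8]
grip_width: 0.0472
grasp_force: 63.5
clock: 7.2
eef_pos: [0.4503, 0.0993, 0.3234]
orientation: [143.2, 1.2, 1.6]
force: [0.4, 0.1, -2.6]
grip_width: 0.0476
grasp_force: 63.5
```

View pics/l2.png

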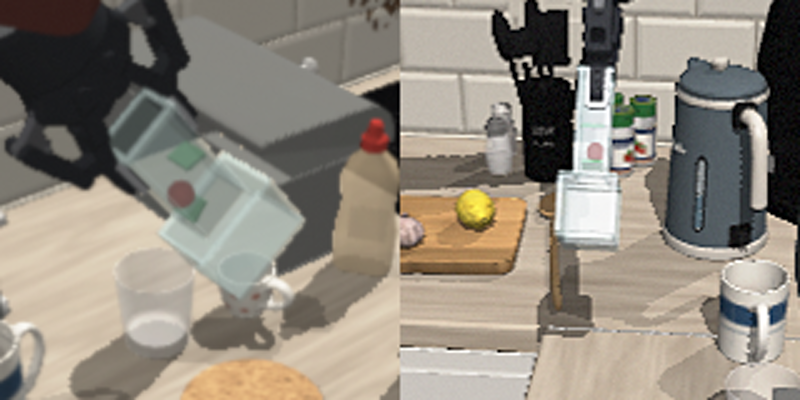

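The marble (181,192) has rolled down to the lower baffle. Now I lean it the other way.

```bash
python3 -m jog '[{"rx":0.6,"ry":0,"rz":0,"x":0,"y":0,"z":0,"jaw":1},{"rx":1.5,"ry":0,"rz":0,"x":0,"y":0,"z":0,"jaw":1},{"rx":2.5,"ry":0,"rz":0,"x":0,"y":0,"z":0,"jaw":1},{"rx":3.5,"ry":0,"rz":0,"x":0,"y":0,"z":0,"jaw":1},{"rx":4.6,"ry":0,"rz":0,"x":0,"y":0,"z":0,"jaw":1},{"rx":5.6,"ry":0,"rz":0,"x":0,"y":0,"z":0,"jaw":1},{"rx":6.6,"ry":0,"rz":0,"x":0,"y":0,"z":0,"jaw":1},{"rx":7.6,"ry":0,"rz":0,"x":0,"y":0,"z":0,"jaw":1},{"rx":8.5,"ry":0,"rz":0,"x":0,"y":0,"z":0,"jaw":1},{"rx":9.1,"ry":0,"rz":0,"x":0,"y":0,"z":0,"jaw":1},{"rx":9.2,"ry":0,"rz":0,"x":0,"y":0,"z":0,"jaw":1},{"rx":9.2,"ry":0,"rz":0,"x":0,"y":0,"z":0,"jaw":1}]'
python3 -m jog '[{"rx":0,"ry":0,"rz":0,"x":0,"y":0,"z":0,"jaw":1},{"rx":0,"ry":0,"rz":0,"x":0,"y":0,"z":0,"jaw":1},{"rx":0,"ry":0,"rz":0,"x":0,"y":0,"z":0,"jaw":1},{"rx":0,"ry":0,"rz":0,"x":0,"y":0,"z":0,"jaw":1},{"rx":0,"ry":0,"rz":0,"x":0,"y":0,"z":0,"jaw":1}]'
python3 - <<'E'
from h import *
a=robot.camera("scene");b=robot.camera("side")
cv2.imwrite("pics/l3.png",cv2.resize(np.hstack([a[90:250,200:360],b[60:220,220:380]]),None,fx=2.5,fy=2.5,interpolation=cv2.INTER_CUBIC))
E
```

```text
clock: 8.5
eef_pos: [0.4501, 0.0987, 0.3226]
orientation: [-143.4, -1.1, 1.6]
force: [-1.0, -0.1, -3.4]
grip_width: 0.0471
grasp_force: 64.2
clock: 9.0
eef_pos: [0.4502, 0.0996, 0.3235]
orientation: [-143.2, -1.2, 1.6]
force: [-0.4, -1.1, -2.9]
grip_width: 0.0476
grasp_force: 64.2
```

View pics/l3.png

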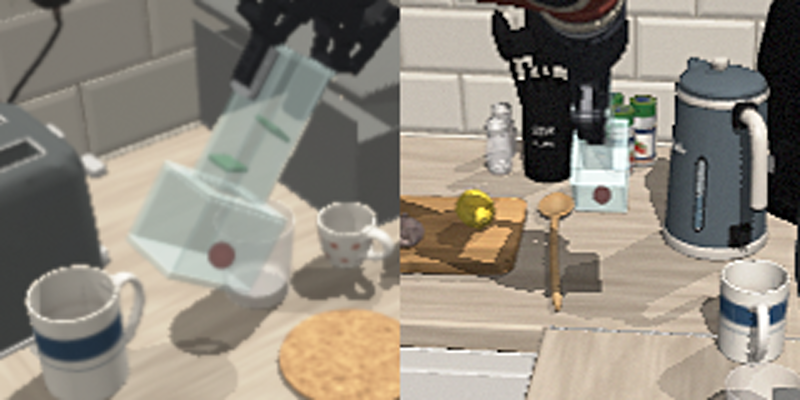

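The marble is in the belly, at (221,255) in the left half and (602,195) in the right half. Next I straighten the carafe and carry it over the mat.

```bash
python3 -m jog '[{"rx":-0.6,"ry":0,"rz":0,"x":0,"y":0,"z":0,"jaw":1},{"rx":-1.5,"ry":0,"rz":0,"x":0.2,"y":-0.5,"z":0,"jaw":1},{"rx":-2.4,"ry":0,"rz":0,"x":0.4,"y":-1.1,"z":0,"jaw":1},{"rx":-3.3,"ry":0,"rz":0,"x":0.6,"y":-1.8,"z":0,"jaw":1},{"rx":-4.1,"ry":0,"rz":0,"x":0.8,"y":-2.4,"z":-0.4,"jaw":1},{"rx":-4.6,"ry":0,"rz":0,"x":0.95,"y":-2.9,"z":-1,"jaw":1},{"rx":-4.6,"ry":0,"rz":0,"x":0.95,"y":-3.03,"z":-1.8,"jaw":1},{"rx":-4.6,"ry":0,"rz":0,"x":0.95,"y":-3.03,"z":-2.6,"jaw":1},{"rx":-4.6,"ry":0,"rz":0,"x":0.95,"y":-3.03,"z":-3.3,"jaw":1},{"rx":-4.6,"ry":0,"rz":0,"x":0.95,"y":-3.03,"z":-3.8,"jaw":1},{"rx":-4.6,"ry":0,"rz":0,"x":0.95,"y":-3.03,"z":-4,"jaw":1},{"rx":-4.6,"ry":0,"rz":0,"x":0.95,"y":-3.03,"z":-4,"jaw":1}]'
python3 - <<'E'
from h import *
a=robot.camera("scene");b=robot.camera("side")
cv2.imwrite("pics/l4.png",cv2.resize(np.hstack([a[120:280,260:420],b[110:270,230:390]]),None,fx=2.5,fy=2.5,interpolation=cv2.INTER_CUBIC))
E
```

```text
clock: 10.3
eef_pos: [0.4875, -0.0214, 0.162]
orientation: [-179.9, 0.2, 2.0]
force: [0.3, 0.4, -3.1]
grip_width: 0.0473
grasp_force: 63.9
```

View pics/l4.png

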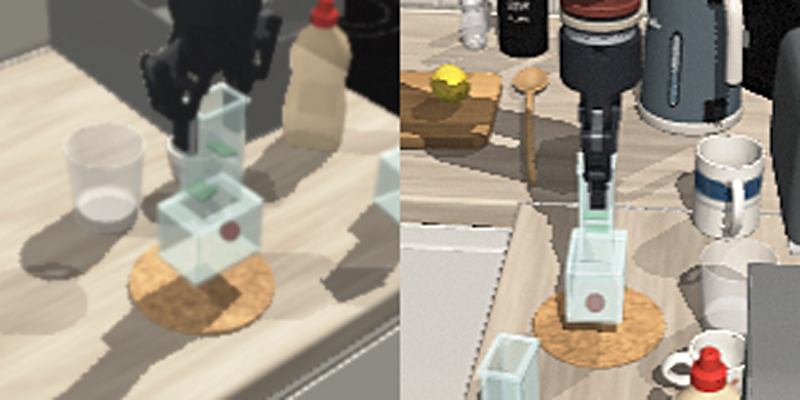

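The carafe is upright about 35 mm above the mat, centred on it, with the marble in the belly at (229,230). Now I lower it gently.

```bash
python3 -m jog '[{"rx":0,"ry":0,"rz":0,"x":0,"y":0,"z":-0.25,"jaw":1},{"rx":0,"ry":0,"rz":0,"x":0,"y":0,"z":-0.5,"jaw":1},{"rx":0,"ry":0,"rz":0,"x":0,"y":0,"z":-0.65,"jaw":1},{"rx":0,"ry":0,"rz":0,"x":0,"y":0,"z":-0.75,"jaw":1},{"rx":0,"ry":0,"rz":0,"x":0,"y":0,"z":-0.8,"jaw":1},{"rx":0,"ry":0,"rz":0,"x":0,"y":0,"z":-0.85,"jaw":1},{"rx":0,"ry":0,"rz":0,"x":0,"y":0,"z":-0.85,"jaw":1},{"rx":0,"ry":0,"rz":0,"x":0,"y":0,"z":-0.85,"jaw":1}]'
```

```text
clock: 11.2
eef_pos: [0.4891, -0.0218, 0.1309]
orientation: [-180.0, -0.1, 2.0]
force: [-3.5, 0.8, 5.7]
grip_width: 0.0475
grasp_force: 64.6
```

It has touched the mat, with a force of +5.7 N. Now I open the gripper gradually.

```bash
python3 -m jog '[{"rx":0,"ry":0,"rz":0,"x":0,"y":0,"z":0,"jaw":0.15},{"rx":0,"ry":0,"rz":0,"x":0,"y":0,"z":0,"jaw":0.05},{"rx":0,"ry":0,"rz":0,"x":0,"y":0,"z":0,"jaw":-0.1},{"rx":0,"ry":0,"rz":0,"x":0,"y":0,"z":0,"jaw":-0.3},{"rx":0,"ry":0,"rz":0,"x":0,"y":0,"z":0,"jaw":-0.6},{"rx":0,"ry":0,"rz":0,"x":0,"y":0,"z":0,"jaw":-1},{"rx":0,"ry":0,"rz":0,"x":0,"y":0,"z":0,"jaw":-1},{"rx":0,"ry":0,"rz":0,"x":0,"y":0,"z":0,"jaw":-1},{"rx":0,"ry":0,"rz":0,"x":0,"y":0,"z":0,"jaw":-1}]' 20
```

```text
clock: 12.1
eef_pos: [0.4883, -0.0218, 0.1292]
orientation: [180.0, 0.0, 2.0]
force: [-0.1, -0.6, -0.3]
grip_width: 0.0855
grasp_force: 0.0
```

```bash
python3 -m jog '[{"rx":0,"ry":0,"rz":0,"x":0,"y":0,"z":0.4,"jaw":-1},{"rx":0,"ry":0,"rz":0,"x":0,"y":0,"z":1,"jaw":-1},{"rx":0,"ry":0,"rz":0,"x":0,"y":0,"z":2,"jaw":-1},{"rx":0,"ry":0,"rz":0,"x":0,"y":0,"z":3,"jaw":-1},{"rx":0,"ry":0,"rz":0,"x":0,"y":0,"z":4,"jaw":-1},{"rx":0,"ry":0,"rz":0,"x":0,"y":0,"z":4.6,"jaw":-1},{"rx":0,"ry":0,"rz":0,"x":0,"y":0,"z":4.6,"jaw":-1},{"rx":0,"ry":0,"rz":0,"x":0,"y":0,"z":4.6,"jaw":-1}]'
python3 - <<'E'
from h import *
a=robot.camera("scene");b=robot.camera("side")
cv2.imwrite("pics/l5.png",cv2.resize(np.hstack([a[120:280,220:420],b[190:350,230:430]]),None,fx=2,fy=2,interpolation=cv2.INTER_CUBIC))
E
```

```text
clock: 12.9
eef_pos: [0.4883, -0.0218, 0.3132]
orientation: [180.0, -0.0, 2.0]
force: [0.2, 0.9, -0.5]
grip_width: 0.0855
grasp_force: 0.0
```

View pics/l5.png

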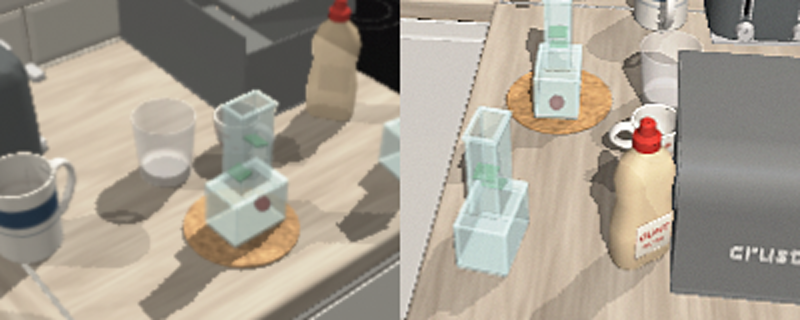

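The carafe stands upright on the mat, with its base at about (246,240) and the marble in the belly at (262,204). The other things are where they were, and the gripper is clear.

```bash
python3 -c "
from plant import robot
print(robot.job_done())"
```

```text
the job is handed in; nothing more can be done
None
```

The marble is now in the carafe's belly, and the carafe stands upright and released on the cork mat; in the last pictures nothing else looked moved, and I handed the job in at about 13 s, with no verdict returned.

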